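Pack the painted puppet head and bolt the case

ROBOT

A 6-joint arm with a two-finger parallel gripper is mounted at the origin on the work surface. World frame = base frame: x ahead of the robot, y to its left, z up, the work surface at z = 0. Lengths are in m, angles in rad, forces in N, time in s.
With the tool pointing down it reaches from about 0.35 to 0.775 m from the base axis. Payload 5.5 kg.
Tool frame: the origin (TCP) lies midway between the tips of the shut fingers; the grasp point (between the pads) lies 19 mm behind it; x points along the fingers, z is the direction in which the jaws open and shut, and the axes are right-handed (so a half turn about x gives the same grasp; the last joint's range is limited). The gripper opens to 85 mm and grips with 20 to 120 N. Pads are 22 mm wide; open, the fingers measure 114 mm over their backs; the gripper's body (76 mm by 85 mm) begins 54 mm behind the grasp point. The pads swing forward as they close: fully open they stand 13 mm farther back than shut.
Start: joints at [-1.388, 0.313, 0.046, 1.304, 0, 1.431], TCP at [0.182, -0.545, 0.231] pointing down, gripper open.
Joint ranges: [-2.76, 2.76], [-0.86, 1.69], [-1.03, 1.26], [-2.2, 2.34], [-1.47, 1.5], [-3.14, 3.14]. Speed limits (rad/s): [2.57, 2.57, 3.14, 3.14, 3.14, 3.14].

INTERFACE

Orientations are given as a rotation vector (axis times angle).
In Python, from rig import env gives the robot as it stands. The module is installed in compiled form; this text tells all that it offers.
- The arm moves only by the tool apply_moves, never from a script. Its argument "series" is a list that holds one entry, the list of rows, each a list of 7 numbers: the shift along the tool's x, y, z each as a share of 20 mm, from -1 to 1, then the turn, a rotation vector about the tool's x, y, z each as a share of 10 degrees, from -1 to 1, then the closure, from 0 (fully open) to 1 (shut). A call has 1 to 5 rows; each row shifts and turns the pose as measured when the row begins, along the tool's axes as they then stand; what a row does not reach is not made up. A row lasts 1/8 s, in which the tool goes at most 62.5 mm and 10.7 degrees, less where a joint would pass 70% of its speed; a pose out of reach is approached as far as the arm can. A call with a number of a shift or a turn outside -1 to 1 is refused whole. A call with a gripper value outside its range is refused whole. The fingers move at their own pace and stop on an object; "newtons" is the grip in N (left out, the last holds). Time passes only in rows, so rows that do not move let the fingers close. It gives the time, the measured TCP pose, the force and the opening at its end, in the units of the state.
- env.read_state(): the state, without advancing time (a new reading comes with each control period).
- env.capture(name): name is "scene" or "top"; returns a dict with "img" (480x640x3 uint8, blue, green, red), "K" (3x3 intrinsics, pixels), "R" (3x3) and "t" (3): a world point X has camera coordinates R X + t. Camera axes: x right, y down, z forward; pixel columns grow to the right and rows downward; lengths in m; the calibration is good to about 2 mm. A picture is of the moment at which its call begins. There is no depth.
- env.hand_in(): hands the job in, once; it reports no verdict.
The state is a dict: "t": time; "joint_positions": joint angles; "dq": joint speeds; "effort": joint torques, N m; "eef_pos": TCP position; "tcp_rot": TCP orientation; "wrist_force": force on the tool from outside, world axes, zero at the start; "ft_torque": the same for the moment, N m; "width": finger opening in m.
Only numpy, scipy, OpenCV 4.12 (cv2) and the standard library are available. Lean on these libraries where they do the work, as an engineer would, in place of code of your own. Each camera call takes 0.05 s, during which the arm holds its last target. There are 200 camera calls.

TASK

Pack the painted, orange-haired puppet head: take it from the blue tray, set it down inside the open wooden case and let go (do not drop it). Then push the sliding lid fully shut, and only once the lid is shut slide the bolt with the red-capped knob fully home through its keeper on the far rail. Leave the bare wooden head and the brush jar where they are.

Things in the scene. Friction and masses are not known exactly. Their poses are not given: they have to be found in the camera images.
- painted_head: Finished puppet head, pink with an orange cap of hair, loose, 110 g, stands upright on a flat neck (42 mm across). 85 mm tall, egg-shaped, round, straight-sided and 52 mm across from 36 to 62 mm above its underside (grip there). Origin: centre of the underside of the neck; z up; the nose points to -x.
- bare_head: Unpainted head of the same shape and size in pale bare wood, no hair, standing about 124 mm from the painted one in the tray. Either head may stand at either end. To be left alone. Origin as for the painted head.
- tray: Blue drying tray, fixed, outside 260 (its x) x 130 (its y) x 20 mm high, walls 6 mm, floor 6 mm thick. Origin: centre of the underside; z up.
- case: Wooden case, fixed, open-topped, felt inside. Origin: under the centre of the inside, at table height; z up. Inside: x -85 to 85, y -120 to 120 mm, floor 10 mm above the origin, 89 mm clear under the lid. Outside: x -100 to 115, y -132 to 132, rails 110 mm high. A plywood lid (top face 109 mm high) slides along y between the front (-x) and far (+x) rails, sticking out at +y when open.
- lid (a joint): Opening q of the sliding lid in m along case +y: 0 fully shut, 0.14 fully open. Starts 0.115 to 0.14; about 4 N of friction; stays where left. The mouth of the case then runs from case y = -0.120 to -0.119 + q. On the lid, at q = 0, the handle is at case x -15, y 60 mm and the bolt lies along case y = -50 mm.
- lid_handle (a point): Centre of the top of the lid's dark wooden handle, a batten 80 mm long (case x), 18 mm wide (case y), rising 32 mm above the lid's top face; this point is 141 mm above the table. Push its +y face towards case -y to shut the lid. It moves with the lid.
- bolt (a joint): How far the steel barrel bolt is shot, in m: 0 withdrawn, 0.045 fully home (stop). Starts 0 to 0.012; slides along case +x with about 2 N of friction; stays where left. It rides on the lid in two guides. If the lid is not shut it misses the keeper or strikes its side (4 mm play each side).
- bolt_knob (a point): Centre of the top of the bolt's upright knob, a 16 mm steel post with a red cap 22 mm wide and 12 mm high; this point is 162 mm above the table, the lid's top face 109. Push it from its -x side towards case +x. Withdrawn it is at case x -50 mm; the first guide (36 mm wide, top 135 mm high) begins at case x 8 mm. Behind the knob: 35 mm of bare lid, then the front rail level with it.
- keeper (a point): Centre of the hole of the steel keeper on the case's far rail (case x 100, y -50 mm, 122 mm above the table), outside 36 mm wide, top 137 mm above the table. With the lid shut it is in line with the bolt.
- brush_jar: Green glass jar, 72 mm wide, 85 mm high, with paint brushes rising to 160 mm. Loose, leave alone. Origin: centre of the underside.
There are look-alikes about, which are no part of the job. Of the things like the painted_head, leave any that is green or purple; of the rest the larger one is meant.

How it is judged:
By the outcome, as a careful person would: the job done as asked, in the order asked, and still so for the second after the job is handed in, with the robot touching nothing.
It also fails if it takes over 48 s, if anything falls off the work surface, if the arm or the gripper's body presses on something with over 40 N, if the wrist force passes 120 N, or if a joint passes its speed limit or range.

## Working session

There is one attempt and no reset: what is moved stays moved. The work goes in short steps, Python scripts to look and compute and a tool call to move; the robot and the scene stay as the last step left them, time stands still between calls to the robot, and variables do not carry over. Pictures are saved under pics/ and viewed, about 8 in all and at most 12, crops included, and the job is handed in when it is done.

Besides the shell and the picture viewer there is one more tool, called after "Call:" as name(argument=value, ...) on one line, values as JSON. apply_moves: Moves the arm, as the interface text tells. Its arguments: {"type":"object","properties":{"series":{"type":"array"},"newtons":{"type":"number"}},"required":["series"]}

```bash
mkdir -p pics
python3 - <<'E'
from rig import env
import cv2,pickle
d={}
for n in("scene","top"):
    c=env.capture(n);d[n]=c;cv2.imwrite(f"pics/{n}0.png",c["img"]);print(n,c["K"].round(1).tolist(),c["R"].round(3).tolist(),c["t"].round(3).tolist())
pickle.dump(d,open("c0.pkl","wb"))
s=env.read_state();print(s)
E
```

```text
scene [[537.1, 0.0, 318.2], [0.0, 537.1, 242.2], [0.0, 0.0, 1.0]] [[-0.851, 0.526, -0.014], [0.387, 0.607, -0.694], [-0.356, -0.595, -0.72]] [0.503, -0.045, 1.172]
top [[606.6, 0.0, 328.2], [0.0, 606.6, 234.6], [0.0, 0.0, 1.0]] [[-0.022, -1.0, 0.015], [-0.996, 0.021, -0.091], [0.091, -0.017, -0.996]] [-0.114, 0.538, 1.044]
{'t': 0.1, 'joint_positions': array([-1.38762134e+00,  3.13930732e-01,  4.51271122e-02,  1.30356161e+00,
       -3.56001159e-06,  1.43121143e+00]), 'dq': array([-3.23526991e-04, -1.45377952e-03,  3.83237934e-03,  1.27271040e-04,
       -2.53296337e-05,  2.44304346e-04]), 'effort': array([ 1.67001530e-03, -4.81726134e+01,  2.99244261e+01,  1.27586012e-02,
       -1.89406524e-04,  8.13598660e-06]), 'eef_pos': array([ 0.182302  , -0.54489119,  0.23050904]), 'tcp_rot': array([ 0.96928914,  1.34594405, -0.96749527]), 'wrist_force': array([-0.17986949,  0.32625141,  0.04656137]), 'ft_torque': array([-0.01669544,  0.02565768, -0.02416494]), 'width': 0.0854209876661873}
```

View pics/scene0.png

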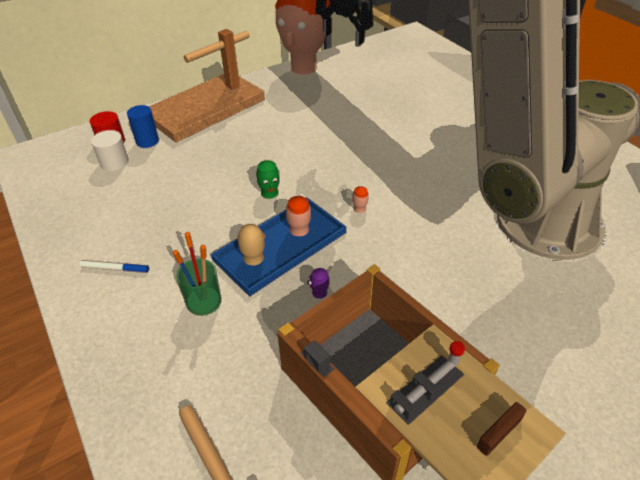

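View pics/top0.png

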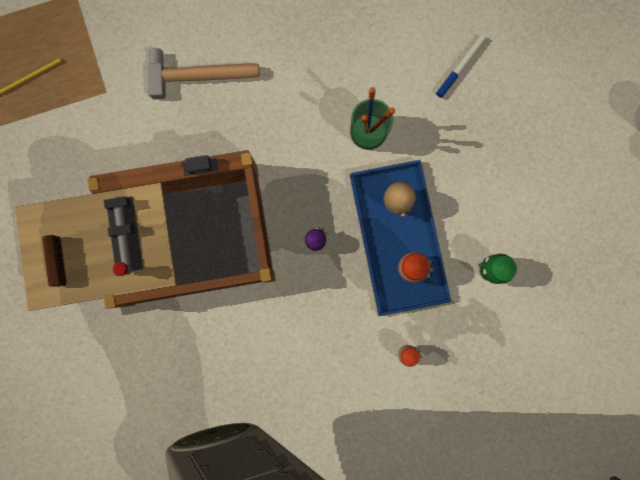

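Run:
```python
import cv2,pickle,numpy as np
d=pickle.load(open("c0.pkl","rb"))
t=d["top"]["img"];s=d["scene"]["img"]
r=lambda i,f:cv2.resize(i,None,fx=f,fy=f,interpolation=cv2.INTER_CUBIC)
cv2.imwrite("pics/a.png",r(t[140:320,10:280],2.8))
cv2.imwrite("pics/b.png",r(s[255:480,265:575],2.5))
cv2.imwrite("pics/c.png",np.hstack([r(t[150:320,340:470],3),r(s[160:330,210:340],3)]))
```

```text
(no output)
```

View pics/a.png

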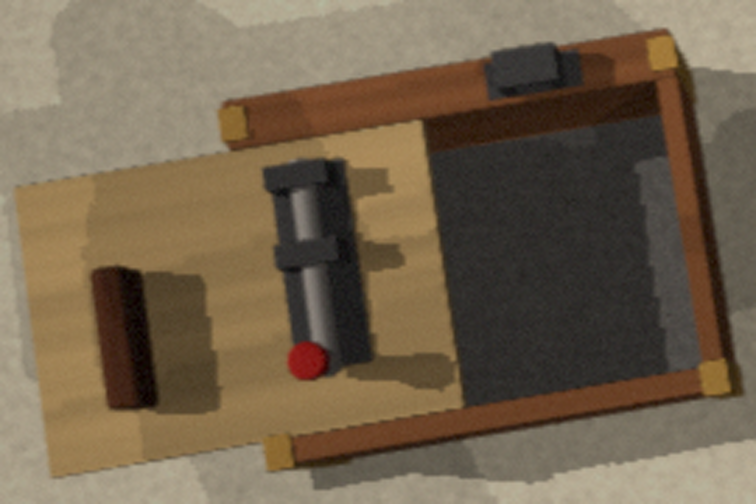

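View pics/b.png

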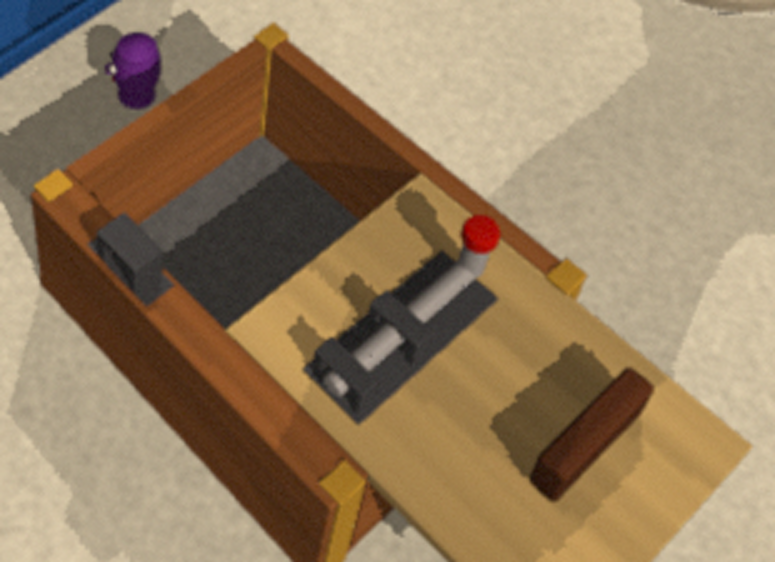

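View pics/c.png

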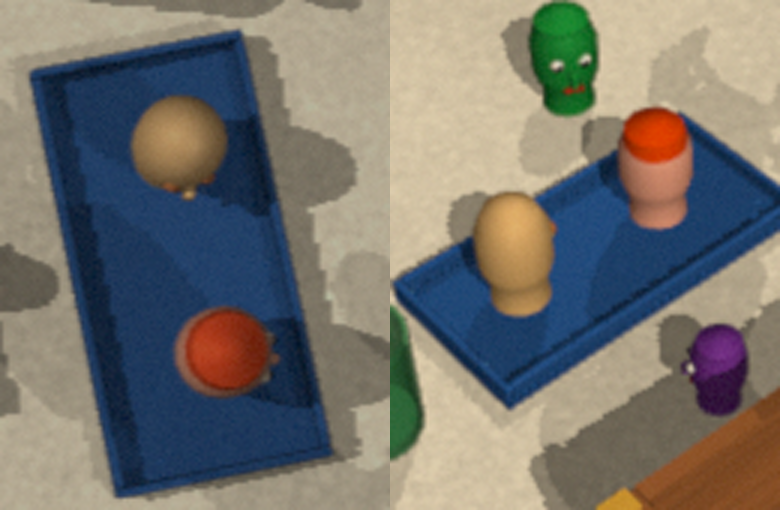

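```bash
cat > h.py <<'E'
import numpy as np
from scipy.spatial.transform import Rotation as Ro
def proj(c,X):
    p=c["K"]@(c["R"]@np.asarray(X,float)+c["t"]);return p[:2]/p[2]
def ray(c,uv):
    d=c["R"].T@np.linalg.inv(c["K"])@np.array([*uv,1.]);return -c["R"].T@c["t"],d/np.linalg.norm(d)
def atz(c,uv,z):
    o,d=ray(c,uv);return o+d*(z-o[2])/d[2]
def tri(c1,p1,c2,p2):
    A=np.zeros((3,3));b=np.zeros(3)
    for c,p in((c1,p1),(c2,p2)):
        o,d=ray(c,p);M=np.eye(3)-np.outer(d,d);A+=M;b+=M@o
    X=np.linalg.solve(A,b);return X,[np.linalg.norm(proj(c,X)-p).round(1) for c,p in((c1,p1),(c2,p2))]
E
python3 - <<'E'
import pickle,numpy as np
from h import *
d=pickle.load(open("c0.pkl","rb"));T,S=d["top"],d["scene"]
a=lambda u,v:(10+u/2.8,140+v/2.8)
b=lambda u,v:(265+u/2.5,255+v/2.5)
ct=lambda u,v:(340+u/3,150+v/3)
cs=lambda u,v:(210+(u-390)/3,160+v/3)
P=dict(far_my=((663,53),(53,186)),fr_my=((715,378),(272,37)),fr_py=((280,450),(567,278)),far_py=((233,123),(343,482)),knob=((307,360),(481,224)),handle=((118,338),(598,425)),keeper=((527,65),(138,235)))
R={}
for k,(p,q) in P.items():
    X,e=tri(T,a(*p),S,b(*q));R[k]=X;print(k,X.round(4),e)
for k,p,q in(("head",(223,352),(656,165)),("bare",(179,142),(514,245))):
    print(k,*tri(T,ct(*p),S,cs(*q)))
print("neck@.006",atz(S,cs(658,214),.006), "head@.055 top",atz(T,ct(223,352),.055))
v=R["far_my"]-R["far_py"]+R["fr_my"]-R["fr_py"];print("yaw of case +y",np.arctan2(-v[1],-v[0]))
w=R["far_my"]+R["far_py"]-R["fr_my"]-R["fr_py"];print("case +x dir",np.arctan2(w[1],w[0]),np.linalg.norm(v)/2,np.linalg.norm(w)/2)
print("ctr",sum(R[k] for k in("far_my","far_py","fr_my","fr_py"))/4)
l1,l2=atz(T,a(423,122),.109),atz(T,a(463,408),.109);print("lid edge",l1,l2)
print("outer corners@.11",[atz(T,a(*p),.11).round(4).tolist() for p in((668,30),(222,100),(270,470),(733,392))])
print("tray",[atz(T,ct(*p),.02).round(3).tolist() for p in((30,72),(240,32),(332,453),(118,495))])
E
```

```text
far_my [0.655  0.0076 0.1058] [np.float64(0.4), np.float64(0.4)]
fr_my [ 0.4633 -0.0202  0.1056] [np.float64(0.6), np.float64(0.6)]
fr_py [0.4271 0.2301 0.1058] [np.float64(1.1), np.float64(1.2)]
far_py [0.6177 0.2582 0.1073] [np.float64(0.7), np.float64(0.8)]
knob [0.4766 0.1965 0.161 ] [np.float64(0.6), np.float64(0.7)]
handle [0.4921 0.3123 0.1312] [np.float64(1.0), np.float64(1.2)]
keeper [0.6405 0.0829 0.1365] [np.float64(2.1), np.float64(2.2)]
head [ 0.47240991 -0.27196492  0.04304058] [np.float64(0.8), np.float64(0.6)]
bare [ 0.59437082 -0.24990721  0.04902943] [np.float64(0.6), np.float64(0.6)]
neck@.006 [ 0.47734489 -0.26097246  0.006     ] head@.055 top [ 0.47309742 -0.27085111  0.055     ]
yaw of case +y 1.7167212692132021
case +x dir 0.14542561080066477 0.25310790344033623 0.1931499997917562
ctr [0.540767   0.11892941 0.10611669]
lid edge [0.6166093  0.14684443 0.109     ] [0.45001646 0.12347659 0.109     ]
outer corners@.11 [[0.6682, 0.0037, 0.11], [0.6316, 0.2631, 0.11], [0.4172, 0.2329, 0.11], [0.4558, -0.0314, 0.11]]
tray [[0.644, -0.167, 0.02], [0.665, -0.293, 0.02], [0.414, -0.338, 0.02], [0.392, -0.212, 0.02]]
```

```bash
cat > go.py <<'E'
import sys
from rig import env
from h import *
# go.py x y z [jawyaw]: remaining shift/turn in tool axes, units of 20 mm and 10 deg
s=env.read_state();R=Ro.from_rotvec(s["tcp_rot"]).as_matrix()
x=[float(v) for v in sys.argv[1:]]
d=R.T@(np.array(x[:3])-s["eef_pos"])/.02
print("t",round(s["t"],2),"pos",s["eef_pos"].round(4),"w",round(s["width"],4),"F",s["wrist_force"].round(1),"q",s["joint_positions"].round(2))
print("tool axes (cols x,y,z)",R.round(3).tolist());print("shift/20mm",d.round(2))
if len(x)>3:
    z=np.array([np.cos(x[3]),np.sin(x[3]),0]);z*=np.sign(z@R[:,2]);X=np.array([0,0,-1.])
    G=np.column_stack([X,np.cross(z,X),z]);rv=Ro.from_matrix(R.T@G).as_rotvec()
    print("turn/10deg",(np.degrees(rv)/10).round(2), "target axes",G.round(2).tolist())
    print("shift in target axes",(G.T@(np.array(x[:3])-s["eef_pos"])/.02).round(2))
E
python3 go.py .4725 -.271 .16 0
```

```text
t 0.1 pos [ 0.1823 -0.5449  0.2305] w 0.0854 F [-0.2  0.3  0. ] q [-1.39  0.31  0.05  1.3  -0.    1.43]
tool axes (cols x,y,z) [[-0.0, 0.948, 0.317], [0.002, 0.317, -0.948], [-1.0, 0.0, -0.002]]
shift/20mm [ 3.54 18.1  -8.38]
turn/10deg [-7.15 -0.01 -0.01] target axes [[0.0, -0.0, 1.0], [0.0, 1.0, 0.0], [-1.0, 0.0, 0.0]]
shift in target axes [ 3.53 13.69 14.51]
```

Call:
apply_moves(series=[[[0,1,0,-0.9,0,0,0],[0,1,0,-0.9,0,0,0],[0,1,0,-0.9,0,0,0],[0,1,0,-0.9,0,0,0],[0,1,0.5,-0.9,0,0,0]]])

```text
t: 0.72
eef_pos: [0.2688, -0.4899, 0.2275]
tcp_rot: [0.351, 1.547, -0.341]
wrist_force: [-0.1, -0.1, -0.1]
width: 0.0855
```

Call:
apply_moves(series=[[[0,1,1,-0.9,0,0,0],[0,1,1,-0.9,0,0,0],[0,1,1,-0.9,0,0,0],[0,1,1,0,0,0,0],[0,1,1,0,0,0,0]]])

```text
t: 1.35
eef_pos: [0.3831, -0.4038, 0.2251]
tcp_rot: [-0.027, 1.575, 0.046]
wrist_force: [0.5, -0.1, 0.0]
width: 0.085
```

```bash
python3 go.py .4725 -.271 .16 0
```

```text
t 1.35 pos [ 0.3831 -0.4038  0.2251] w 0.085 F [ 0.5 -0.1  0. ] q [-0.96  0.29 -0.    1.29  0.    0.57]
tool axes (cols x,y,z) [[-0.005, -0.047, 0.999], [0.012, 0.999, 0.047], [-1.0, 0.012, -0.004]]
shift/20mm [3.31 6.39 4.79]
turn/10deg [ 0.27 -0.03 -0.07] target axes [[0.0, -0.0, 1.0], [0.0, 1.0, 0.0], [-1.0, 0.0, 0.0]]
shift in target axes [3.26 6.64 4.47]
```

Call:
apply_moves(series=[[[0.3,1,0.75,0.1,0,0,0],[0.3,1,0.75,0.1,0,0,0],[0.3,1,0.75,0.05,0,0,0],[0.3,1,0.75,0,0,0,0],[0.3,1,0.75,0,0,0,0]]])

```text
t: 1.98
eef_pos: [0.4579, -0.2975, 0.1932]
tcp_rot: [0.01, 1.578, 0.013]
wrist_force: [0.3, -0.4, -0.2]
width: 0.0856
```

```bash
python3 go.py .4725 -.271 .16 0
```

```text
t 1.98 pos [ 0.4579 -0.2975  0.1932] w 0.0856 F [ 0.3 -0.4 -0.2] q [-0.73  0.28 -0.09  1.21  0.01  0.84]
tool axes (cols x,y,z) [[-0.007, -0.002, 1.0], [0.014, 1.0, 0.002], [-1.0, 0.014, -0.007]]
shift/20mm [1.68 1.3  0.75]
turn/10deg [ 0.01 -0.04 -0.08] target axes [[0.0, -0.0, 1.0], [0.0, 1.0, 0.0], [-1.0, 0.0, 0.0]]
shift in target axes [1.66 1.33 0.73]
```

Call:
apply_moves(series=[[[0.8,0.8,0.4,0,0,-0.05,0],[0.8,0.4,0.25,0,0,0,0],[0.8,0,0,0,0,0,0],[0,0,0,0,0,0,0]]])

```text
t: 2.48
eef_pos: [0.4707, -0.2691, 0.1421]
tcp_rot: [0.002, 1.581, 0.011]
wrist_force: [-0.2, -0.1, -0.1]
width: 0.0854
```

```bash
python3 go.py .4725 -.271 .034 0;  python3 - <<'E'
from rig import env
import cv2
c=env.capture("scene")["img"];cv2.imwrite("pics/d.png",cv2.resize(c[100:300,180:400],None,fx=3,fy=3,interpolation=cv2.INTER_CUBIC))
E
```

```text
t 2.48 pos [ 0.4707 -0.2691  0.1421] w 0.0854 F [-0.2 -0.1 -0.1] q [-0.67  0.3  -0.19  1.09  0.    0.9 ]
tool axes (cols x,y,z) [[-0.01, -0.006, 1.0], [0.008, 1.0, 0.006], [-1.0, 0.008, -0.01]]
shift/20mm [ 5.4  -0.14  0.15]
turn/10deg [ 0.03 -0.06 -0.05] target axes [[0.0, -0.0, 1.0], [0.0, 1.0, 0.0], [-1.0, 0.0, 0.0]]
shift in target axes [ 5.4  -0.09  0.09]
```

View pics/d.png

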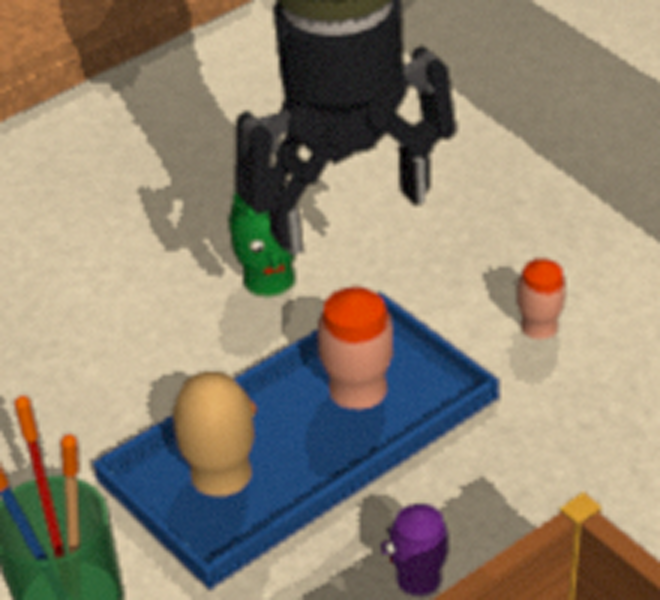

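The jaws straddle the painted head (crop about (356,340)), with fingers at (290,225) and (412,175). They are centred over it, so I'll descend.

Call:
apply_moves(series=[[[1,-0.05,0.1,0,-0.05,-0.05,0],[1,-0.05,0.1,0,0,0,0],[1,0,0,0,0,0,0],[1,0,0,0,0,0,0],[1,0,0,0,0,0,0]]])

```text
t: 3.15
eef_pos: [0.4788, -0.2761, 0.0465]
tcp_rot: [-0.009, 1.562, -0.004]
wrist_force: [0.3, 0.2, -0.2]
width: 0.0855
```

```bash
python3 go.py .4725 -.271 .034 0
```

```text
t 3.15 pos [ 0.4788 -0.2761  0.0465] w 0.0855 F [ 0.3  0.2 -0.2] q [-0.67  0.39 -0.33  0.85 -0.    0.9 ]
tool axes (cols x,y,z) [[0.008, -0.004, 1.0], [-0.008, 1.0, 0.004], [-1.0, -0.008, 0.008]]
shift/20mm [ 0.62  0.26 -0.32]
turn/10deg [0.02 0.05 0.05] target axes [[0.0, -0.0, 1.0], [0.0, 1.0, 0.0], [-1.0, 0.0, 0.0]]
shift in target axes [ 0.63  0.25 -0.31]
```

Call:
apply_moves(series=[[[0.6,0.25,-0.3,0,0.05,0.05,0],[0,0,0,0,0,0,0]]])

```text
t: 3.4
eef_pos: [0.472, -0.271, 0.0338]
tcp_rot: [-0.001, 1.573, 0.004]
wrist_force: [-0.6, -0.2, -0.8]
width: 0.0854
```

```bash
python3 go.py .4725 -.271 .034 0
```

```text
t 3.4 pos [ 0.472  -0.271   0.0338] w 0.0854 F [-0.6 -0.2 -0.8] q [-0.67  0.4  -0.35  0.83  0.    0.9 ]
tool axes (cols x,y,z) [[-0.002, -0.003, 1.0], [0.002, 1.0, 0.003], [-1.0, 0.002, -0.002]]
shift/20mm [-0.01  0.    0.03]
turn/10deg [ 0.02 -0.01 -0.01] target axes [[0.0, -0.0, 1.0], [0.0, 1.0, 0.0], [-1.0, 0.0, 0.0]]
shift in target axes [-0.01  0.    0.03]
```

Call:
apply_moves(series=[[[0,0,0,0,0,0,1],[0,0,0,0,0,0,1],[0,0,0,0,0,0,1],[0,0,0,0,0,0,1],[0,0,0,0,0,0,1]]], newtons=30)

```text
t: 4.03
eef_pos: [0.4736, -0.2723, 0.0364]
tcp_rot: [-0.003, 1.57, 0.001]
wrist_force: [0.1, 1.2, -0.4]
width: 0.051
```

```bash
python3 go.py .5435 .0666 .24 .1455
```

```text
t 4.03 pos [ 0.4736 -0.2723  0.0364] w 0.051 F [ 0.1  1.2 -0.4] q [-0.67  0.4  -0.34  0.83  0.    0.9 ]
tool axes (cols x,y,z) [[0.001, -0.003, 1.0], [-0.001, 1.0, 0.003], [-1.0, -0.001, 0.001]]
shift/20mm [-10.19  16.93   3.56]
turn/10deg [-0.82  0.01  0.01] target axes [[0.0, -0.14, 0.99], [0.0, 0.99, 0.14], [-1.0, 0.0, 0.0]]
shift in target axes [-10.18  16.26   5.92]
```

Call:
apply_moves(series=[[[-1,0,0,0,0,0,1],[-1,0,0,0,0,0,1],[-1,0,0,0,0,0,1],[-1,0.5,0,-0.2,0,0,1],[-1,1,0.2,-0.2,0,0,1]]])

```text
t: 4.65
eef_pos: [0.4748, -0.2413, 0.1366]
tcp_rot: [-0.055, 1.573, 0.059]
wrist_force: [0.9, 0.6, -0.7]
width: 0.051
```

Call:
apply_moves(series=[[[-1,1,0.3,-0.2,0,0,1],[-1,1,0.3,-0.2,0,0,1],[-1,1,0.3,0,0,0,1],[-1,1,0.3,0,0,0,1],[0,1,0.3,0,0,0,1]]])

```text
t: 5.28
eef_pos: [0.4932, -0.1357, 0.2207]
tcp_rot: [-0.111, 1.569, 0.115]
wrist_force: [-0.1, 0.1, -1.1]
width: 0.0511
```

```bash
python3 go.py .5435 .0666 .20 .1455
```

```text
t 5.28 pos [ 0.4932 -0.1357  0.2207] w 0.0511 F [-0.1  0.1 -1.1] q [-0.43  0.2  -0.14  1.24  0.    1.  ]
tool axes (cols x,y,z) [[-0.002, -0.143, 0.99], [0.002, 0.99, 0.143], [-1.0, 0.002, -0.001]]
shift/20mm [1.05 9.65 3.94]
turn/10deg [-0.01 -0.01 -0.01] target axes [[0.0, -0.14, 0.99], [0.0, 0.99, 0.14], [-1.0, 0.0, 0.0]]
shift in target axes [1.03 9.64 3.96]
```

Call:
apply_moves(series=[[[0,1,0.4,0,0,0,1],[0,1,0.4,0,0,0,1],[0,1,0.4,0,0,0,1],[0,1,0.4,0,0,0,1],[0,1,0.4,0,0,0,1]]])

```text
t: 5.9
eef_pos: [0.5184, -0.0272, 0.2209]
tcp_rot: [-0.111, 1.569, 0.114]
wrist_force: [-0.5, -0.4, -1.6]
width: 0.0507
```

Call:
apply_moves(series=[[[0,1,0.4,0,0,0,1],[0,1,0.4,0,0,0,1],[0,1,0.4,0,0,0,1],[0,1,0.4,0,0,0,1],[0,0,0,0,0,0,1]]])

```text
t: 6.52
eef_pos: [0.5383, 0.0607, 0.2201]
tcp_rot: [-0.113, 1.571, 0.117]
wrist_force: [0.5, -0.4, -1.4]
width: 0.051
```

```bash
python3 go.py .5435 .0666 .20 .1455
```

```text
t 6.53 pos [0.5383 0.0607 0.2201] w 0.051 F [ 0.5 -0.4 -1.4] q [-0.04  0.26 -0.06  1.26  0.    1.39]
tool axes (cols x,y,z) [[-0.004, -0.146, 0.989], [0.002, 0.989, 0.146], [-1.0, 0.003, -0.003]]
shift/20mm [1.   0.25 0.3 ]
turn/10deg [ 0.   -0.02 -0.01] target axes [[0.0, -0.14, 0.99], [0.0, 0.99, 0.14], [-1.0, 0.0, 0.0]]
shift in target axes [1.   0.25 0.3 ]
```

Call:
apply_moves(series=[[[0.8,0.25,0.3,0,0,0,1],[0.8,0,0,0,0,0,1],[0.8,0,0,0,0,0,1],[0,0,0,0,0,0,1]]])

```text
t: 7.02
eef_pos: [0.5428, 0.0652, 0.1672]
tcp_rot: [-0.112, 1.574, 0.115]
wrist_force: [-0.0, -0.7, -1.0]
width: 0.0509
```

```bash
python3 go.py .5435 .0666 .044 .1455;  python3 - <<'E'
from rig import env
import cv2,numpy as np
c=env.capture("scene")["img"];t=env.capture("top")["img"]
r=lambda i:cv2.resize(i,None,fx=2.5,fy=2.5,interpolation=cv2.INTER_CUBIC)
cv2.imwrite("pics/e.png",np.hstack([r(c[200:430,260:420]),r(t[120:350,140:300])]))
E
```

```text
t 7.03 pos [0.5428 0.0652 0.1672] w 0.0509 F [-0.  -0.7 -1. ] q [-0.03  0.29 -0.14  1.14  0.    1.4 ]
tool axes (cols x,y,z) [[-0.006, -0.143, 0.99], [0.001, 0.99, 0.143], [-1.0, 0.002, -0.006]]
shift/20mm [6.16 0.05 0.08]
turn/10deg [-0.01 -0.03 -0.01] target axes [[0.0, -0.14, 0.99], [0.0, 0.99, 0.14], [-1.0, 0.0, 0.0]]
shift in target axes [6.16 0.06 0.05]
```

View pics/e.png

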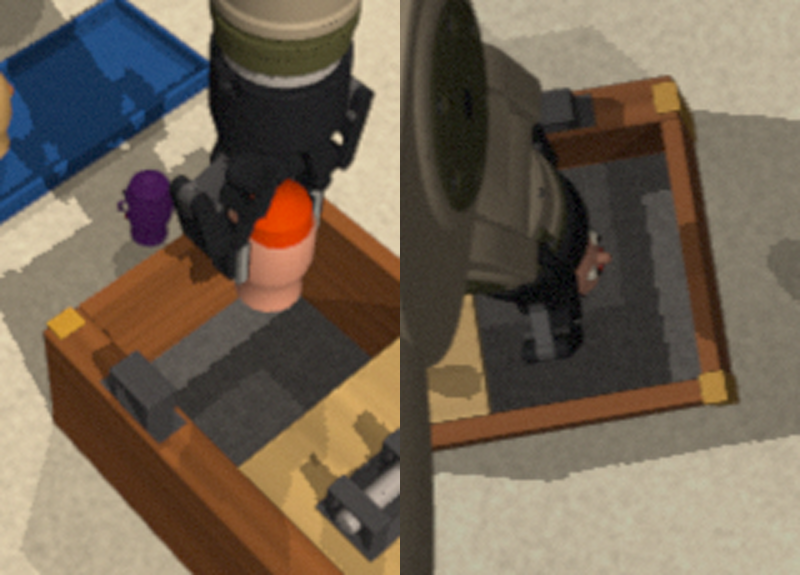

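Left: the head, held upright at crop (280,250), is over the mouth. Right: the gripper is clear of the lid edge and of the walls. I'll lower it.

Call:
apply_moves(series=[[[0.8,0.05,0.05,0,0,0,1],[0.8,0.05,0,0,0,0,1],[0.8,0.05,-0.05,0,0,0,1],[0.8,0.05,-0.05,0,0,0,1],[0,0,0,0,0,0,1]]])

```text
t: 7.75
eef_pos: [0.5435, 0.0689, 0.1022]
tcp_rot: [-0.111, 1.568, 0.113]
wrist_force: [-0.6, -1.4, -0.7]
width: 0.0511
```

```bash
python3 go.py .5435 .0666 .044 .1455
```

```text
t 7.75 pos [0.5435 0.0689 0.1022] w 0.0511 F [-0.6 -1.4 -0.7] q [-0.02  0.33 -0.25  0.98  0.    1.41]
tool axes (cols x,y,z) [[-0.0, -0.142, 0.99], [0.001, 0.99, 0.142], [-1.0, 0.001, 0.0]]
shift/20mm [ 2.91 -0.12 -0.02]
turn/10deg [-0.01  0.   -0.01] target axes [[0.0, -0.14, 0.99], [0.0, 0.99, 0.14], [-1.0, 0.0, 0.0]]
shift in target axes [ 2.91 -0.11 -0.02]
```

Call:
apply_moves(series=[[[0.8,-0.1,0,0,0,0,1],[0.8,0,-0.05,0,0,0,1],[0.8,0,-0.05,0,0,0,1],[0.3,0,0,0,0,0,1],[0,0,0,0,0,0,1]]])

```text
t: 8.38
eef_pos: [0.5452, 0.0665, 0.0498]
tcp_rot: [-0.112, 1.561, 0.113]
wrist_force: [-0.3, 0.9, -1.1]
width: 0.0511
```

```bash
python3 go.py .5435 .0666 .0404 .1455
```

```text
t 8.38 pos [0.5452 0.0665 0.0498] w 0.0511 F [-0.3  0.9 -1.1] q [-0.03  0.38 -0.33  0.86  0.    1.4 ]
tool axes (cols x,y,z) [[0.006, -0.142, 0.99], [0.001, 0.99, 0.142], [-1.0, 0.0, 0.007]]
shift/20mm [ 0.47  0.02 -0.09]
turn/10deg [-0.02  0.04 -0.  ] target axes [[0.0, -0.14, 0.99], [0.0, 0.99, 0.14], [-1.0, 0.0, 0.0]]
shift in target axes [ 0.47  0.02 -0.08]
```

Call:
apply_moves(series=[[[0.25,0,-0.05,0,0.04,0,1],[0.1,0,0,0,0,0,1],[0,0,0,0,0,0,1]]])

```text
t: 8.75
eef_pos: [0.5456, 0.0663, 0.0439]
tcp_rot: [-0.112, 1.566, 0.112]
wrist_force: [0.4, 0.1, -1.6]
width: 0.051
```

Call:
apply_moves(series=[[[0.1,0,0,0,0,0,1],[0,0,0,0,0,0,1]]])

```text
t: 9.0
eef_pos: [0.5458, 0.0663, 0.0421]
tcp_rot: [-0.112, 1.565, 0.112]
wrist_force: [0.4, -0.4, -1.1]
width: 0.0509
```

Call:
apply_moves(series=[[[0.1,0,0,0,0.03,0,1],[0,0,0,0,0,0,1]]])

```text
t: 9.25
eef_pos: [0.5459, 0.0663, 0.0401]
tcp_rot: [-0.113, 1.571, 0.112]
wrist_force: [-0.6, 0.5, -0.2]
width: 0.0507
```

Call:
apply_moves(series=[[[0.1,0,0,0,0.02,0,1],[0,0,0,0,0,0,1]]])

```text
t: 9.5
eef_pos: [0.5464, 0.0663, 0.0402]
tcp_rot: [-0.113, 1.573, 0.111]
wrist_force: [-0.0, 0.4, -1.0]
width: 0.0511
```

Call:
apply_moves(series=[[[0.1,0,0,0,0,0,1],[0.05,0,0,0,0,0,1]]])

```text
t: 9.75
eef_pos: [0.5467, 0.0662, 0.0397]
tcp_rot: [-0.114, 1.571, 0.111]
wrist_force: [-3.6, -0.6, 7.5]
width: 0.0512
```

Call:
apply_moves(series=[[[0,0,0,0,0,0,0],[0,0,0,0,0,0,0],[0,0,0,0,0,0,0],[0,0,0,0,0,0,0]]])

```text
t: 10.25
eef_pos: [0.5468, 0.0662, 0.0392]
tcp_rot: [-0.114, 1.571, 0.111]
wrist_force: [-0.1, -1.0, -0.0]
width: 0.0852
```

```bash
python3 go.py .5435 .0666 .20 .1455
```

```text
t 10.25 pos [0.5468 0.0662 0.0392] w 0.0852 F [-0.1 -1.  -0. ] q [-0.02  0.4  -0.32  0.85 -0.    1.4 ]
tool axes (cols x,y,z) [[-0.003, -0.143, 0.99], [-0.002, 0.99, 0.143], [-1.0, -0.001, -0.004]]
shift/20mm [-8.04  0.03 -0.19]
turn/10deg [-0.01 -0.02  0.01] target axes [[0.0, -0.14, 0.99], [0.0, 0.99, 0.14], [-1.0, 0.0, 0.0]]
shift in target axes [-8.04  0.04 -0.16]
```

Call:
apply_moves(series=[[[-0.7,0,-0.15,0,0,0,0],[-0.8,0,0,0,0,0,0],[-0.9,0,0,0,0,0,0],[-1,0,0,0,0,0,0],[-1,0,0,0,0,0,0]]])

```text
t: 10.88
eef_pos: [0.5423, 0.0659, 0.1314]
tcp_rot: [-0.114, 1.574, 0.111]
wrist_force: [0.1, -0.1, -1.2]
width: 0.0855
```

Call:
apply_moves(series=[[[-1,0,0,0,0,0,0],[-1,0,0,0,0,0,0],[-1,0,0,0,0,0,0.5],[-1,0.5,0,0,0,0,1],[-1,1,-0.1,0,0,0,1]]])

```text
t: 11.5
eef_pos: [0.5359, 0.0949, 0.2401]
tcp_rot: [-0.112, 1.57, 0.109]
wrist_force: [0.5, -0.5, 0.2]
width: 0.0323
```

```bash
python3 go.py .4845 .365 .20 .1455
```

```text
t 11.5 pos [0.5359 0.0949 0.2401] w 0.0323 F [ 0.5 -0.5  0.2] q [ 0.03  0.25 -0.01  1.31 -0.    1.46]
tool axes (cols x,y,z) [[-0.002, -0.14, 0.99], [-0.002, 0.99, 0.14], [-1.0, -0.002, -0.002]]
shift/20mm [ 1.98 13.73 -0.65]
turn/10deg [-0.03 -0.01  0.01] target axes [[0.0, -0.14, 0.99], [0.0, 0.99, 0.14], [-1.0, 0.0, 0.0]]
shift in target axes [ 2.01 13.73 -0.58]
```

Call:
apply_moves(series=[[[0,1,-0.05,-0.03,0,0,1],[0,1,-0.05,0,0,0,1],[0,1,-0.05,0,0,0,1],[0,1,-0.05,0,0,0,1],[0,1,-0.05,0,0,0,1]]])

```text
t: 12.12
eef_pos: [0.5142, 0.1978, 0.2407]
tcp_rot: [-0.117, 1.568, 0.114]
wrist_force: [0.2, -0.1, -0.6]
width: 0.0001
```

Call:
apply_moves(series=[[[0,1,0,0,0,0,1],[0,1,0,0,0,0,1],[0,1,0,0,0,0,1],[0,1,0,0,0,0,1],[0,1,0,0,0,0,1]]])

```text
t: 12.75
eef_pos: [0.495, 0.3021, 0.237]
tcp_rot: [-0.121, 1.573, 0.115]
wrist_force: [-0.1, 0.3, 0.6]
width: -0.0002
```

Call:
apply_moves(series=[[[0,1,0,0,0,0,1],[0.5,1,0,0,0,0,1],[0.5,1,0,0,0,0,1],[0.2,0,0,0,0,0,1]]])

```text
t: 13.25
eef_pos: [0.4846, 0.3671, 0.2103]
tcp_rot: [-0.123, 1.573, 0.116]
wrist_force: [0.4, -0.8, 0.0]
width: -0.0002
```

```bash
python3 go.py .4845 .365 .12 .1455;  python3 - <<'E'
from rig import env
import cv2,numpy as np,pickle
d={n:env.capture(n) for n in("scene","top")};pickle.dump(d,open("c1.pkl","wb"))
r=lambda i:cv2.resize(i,None,fx=2,fy=2,interpolation=cv2.INTER_CUBIC)
cv2.imwrite("pics/f.png",np.vstack([r(d["scene"]["img"][260:410,270:600]),r(d["top"]["img"][150:300,0:330])]))
E
```

```text
t 13.25 pos [0.4846 0.3671 0.2103] w -0.0002 F [ 0.4 -0.8  0. ] q [ 0.52  0.39  0.11  1.29 -0.    1.94]
tool axes (cols x,y,z) [[-0.005, -0.152, 0.988], [-0.004, 0.988, 0.152], [-1.0, -0.004, -0.006]]
shift/20mm [ 4.52 -0.09  0.01]
turn/10deg [ 0.04 -0.03  0.02] target axes [[0.0, -0.14, 0.99], [0.0, 0.99, 0.14], [-1.0, 0.0, 0.0]]
shift in target axes [ 4.52 -0.1  -0.02]
```

View pics/f.png

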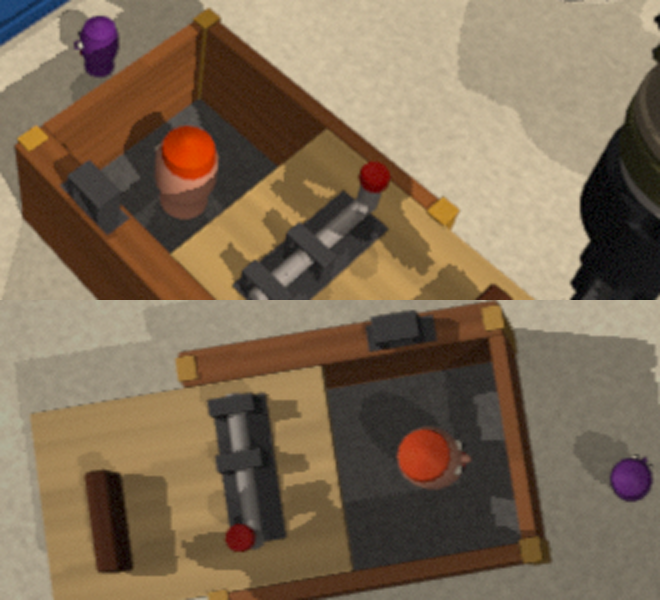

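The head stands upright on the felt (top crop (425,455)), clear of the lid edge at about x=335. The lid hasn't moved. Next I'll go down behind the handle.

Call:
apply_moves(series=[[[1,0,0,0,0,0,1],[1,0,0,0,0,0,1],[1,0,0,0,0,0,1],[1,0,0,0,0,0,1],[0.3,0,0,0,0,0,1]]])

```text
t: 13.98
eef_pos: [0.4869, 0.3625, 0.1246]
tcp_rot: [-0.118, 1.57, 0.111]
wrist_force: [-0.5, -0.3, 0.2]
width: 0.0003
```

```bash
python3 go.py .4892 .333 .121 .1455
```

```text
t 13.97 pos [0.4869 0.3625 0.1246] w 0.0003 F [-0.5 -0.3  0.2] q [ 0.51  0.43 -0.05  1.09 -0.    1.93]
tool axes (cols x,y,z) [[-0.002, -0.145, 0.989], [-0.004, 0.989, 0.145], [-1.0, -0.004, -0.003]]
shift/20mm [ 0.18 -1.47 -0.1 ]
turn/10deg [ 0.   -0.01  0.02] target axes [[0.0, -0.14, 0.99], [0.0, 0.99, 0.14], [-1.0, 0.0, 0.0]]
shift in target axes [ 0.18 -1.48 -0.1 ]
```

Call:
apply_moves(series=[[[0.15,-0.8,-0.05,0,0,0,1],[0,-0.8,0,0,0,0,1],[0,-0.8,0,0,0,0,1],[0,-0.8,0,0,0,0,1],[0,-0.8,0,0,0,0,1]]])

```text
t: 14.6
eef_pos: [0.4981, 0.2818, 0.1235]
tcp_rot: [-0.111, 1.569, 0.12]
wrist_force: [-0.9, 6.1, -4.1]
width: -0.0
```

```bash
python3 go.py .5096 .1950 .121 .1455
```

```text
t 14.6 pos [0.4981 0.2818 0.1235] w -0.0 F [-0.9  6.1 -4.1] q [ 0.37  0.36 -0.16  1.05  0.01  1.79]
tool axes (cols x,y,z) [[-0.002, -0.146, 0.989], [0.006, 0.989, 0.146], [-1.0, 0.006, -0.001]]
shift/20mm [ 0.1  -4.38 -0.07]
turn/10deg [ 0.01 -0.01 -0.04] target axes [[0.0, -0.14, 0.99], [0.0, 0.99, 0.14], [-1.0, 0.0, 0.0]]
shift in target axes [ 0.13 -4.38 -0.06]
```

Pushing works (about 6 N). Continuing.

Call:
apply_moves(series=[[[0,-0.8,0,0,0,0,1],[0,-0.8,0,0,0,0,1],[0,-0.8,0,0,0,0,1],[0,-0.8,0,0,0,0,1],[0,-0.4,0,0,0,0,1]]])

```text
t: 15.22
eef_pos: [0.5087, 0.2094, 0.1249]
tcp_rot: [-0.099, 1.567, 0.132]
wrist_force: [-0.1, 4.9, -3.7]
width: -0.0001
```

```bash
python3 go.py .5096 .1950 .121 .1455
```

```text
t 15.22 pos [0.5087 0.2094 0.1249] w -0.0001 F [-0.1  4.9 -3.7] q [ 0.23  0.32 -0.22  1.03  0.02  1.66]
tool axes (cols x,y,z) [[-0.001, -0.146, 0.989], [0.021, 0.989, 0.146], [-1.0, 0.021, 0.002]]
shift/20mm [ 0.18 -0.72 -0.06]
turn/10deg [ 0.01  0.01 -0.12] target axes [[0.0, -0.14, 0.99], [0.0, 0.99, 0.14], [-1.0, 0.0, 0.0]]
shift in target axes [ 0.2  -0.72 -0.06]
```

Call:
apply_moves(series=[[[0.1,-0.4,0,0,0,-0.1,1],[0,-0.4,0,0,0,0,1]]])

```text
t: 15.48
eef_pos: [0.5111, 0.1957, 0.124]
tcp_rot: [-0.107, 1.564, 0.124]
wrist_force: [-1.9, 28.2, -7.1]
width: 0.0001
```

Call:
apply_moves(series=[[[0,-0.35,0,0,0,0,1],[0,-0.35,0,0,0,0,1]]])

```text
t: 15.72
eef_pos: [0.511, 0.196, 0.1243]
tcp_rot: [-0.09, 1.565, 0.158]
wrist_force: [-4.6, 29.7, -2.4]
width: 0.0001
```

Call:
apply_moves(series=[[[-0.2,0.6,0,0,0,-0.15,1],[-0.8,0.3,0,0,0,0,1],[-1,0,-0.3,0,0,0,1],[-1,0,-1,0,0,0,1],[-1,0,-1,0,0,0,1]]])

```text
t: 16.35
eef_pos: [0.4624, 0.2027, 0.206]
tcp_rot: [-0.121, 1.562, 0.129]
wrist_force: [-0.6, -0.5, 1.3]
width: -0.0
```

```bash
python3 go.py .4445 .0540 .20 .1455;  python3 - <<'E'
from rig import env
import cv2,numpy as np,pickle
d={n:env.capture(n) for n in("scene","top")};pickle.dump(d,open("c2.pkl","wb"))
r=lambda i:cv2.resize(i,None,fx=2,fy=2,interpolation=cv2.INTER_CUBIC)
cv2.imwrite("pics/g.png",np.vstack([r(d["scene"]["img"][260:410,270:600]),r(d["top"]["img"][150:300,0:330])]))
E
```

```text
t 16.35 pos [0.4624 0.2027 0.206 ] w -0.0 F [-0.6 -0.5  1.3] q [ 0.25  0.18 -0.19  1.19  0.    1.66]
tool axes (cols x,y,z) [[0.005, -0.158, 0.987], [0.005, 0.987, 0.158], [-1.0, 0.004, 0.006]]
shift/20mm [ 0.26 -7.2  -2.06]
turn/10deg [ 0.08  0.03 -0.03] target axes [[0.0, -0.14, 0.99], [0.0, 0.99, 0.14], [-1.0, 0.0, 0.0]]
shift in target axes [ 0.3  -7.23 -1.96]
```

View pics/g.png

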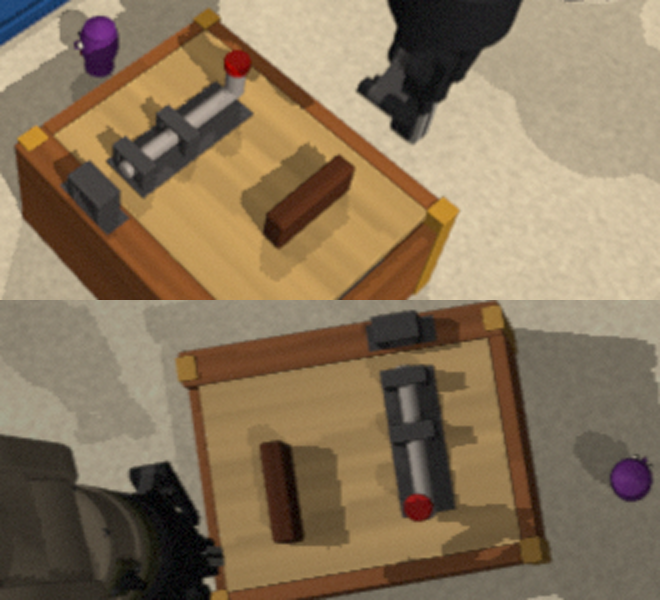

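The lid is shut: it reaches the end rail at both ends. The red cap is at top px (209,253.5) and scene px (389,290).

Run:
```python
import pickle
from h import *
d=pickle.load(open("c2.pkl","rb"));T,S=d["top"],d["scene"]
o=np.array([.536,.118,0]);c,s=np.cos(.1455),np.sin(.1455);M=np.array([[c,s,0],[-s,c,0],[0,0,1]])
for n,p,q in(("knob",(209,253.5),(389,289.5)),("handle",(138.5,245.5),(270+311/2,260+198/2))):
    X,e=tri(T,p,S,q);print(n,X.round(4),e,"case",(M@(X-o)).round(4), "z-fixed",(M@(atz(T,p,{'knob':.162,'handle':.141}[n])-o)).round(4))
```

```text
knob [0.4967 0.0612 0.158 ] [np.float64(0.7), np.float64(0.7)] case [-0.0471 -0.0505  0.158 ] z-fixed [-0.0467 -0.052   0.162 ]
handle [0.5139 0.1775 0.1288] [np.float64(0.5), np.float64(0.5)] case [-0.0132  0.0621  0.1288] z-fixed [-0.0142  0.0581  0.141 ]
```

Call:
apply_moves(series=[[[0,-1,-0.2,0.05,0,0,1],[0,-1,-0.3,0,0,0,1],[0,-1,-0.3,0,0,0,1],[0,-1,-0.3,0,0,0,1],[0,-1,-0.3,0,0,0,1]]])

```text
t: 17.08
eef_pos: [0.4531, 0.095, 0.2058]
tcp_rot: [-0.121, 1.555, 0.117]
wrist_force: [0.9, -0.3, -0.3]
width: 0.0001
```

```bash
python3 go.py .4445 .0540 .138 .1455
```

```text
t 17.07 pos [0.4531 0.095  0.2058] w 0.0001 F [ 0.9 -0.3 -0.3] q [ 0.03  0.1  -0.29  1.17 -0.    1.45]
tool axes (cols x,y,z) [[0.012, -0.152, 0.988], [-0.002, 0.988, 0.152], [-1.0, -0.004, 0.012]]
shift/20mm [ 3.39 -1.95 -0.78]
turn/10deg [0.04 0.07 0.02] target axes [[0.0, -0.14, 0.99], [0.0, 0.99, 0.14], [-1.0, 0.0, 0.0]]
shift in target axes [ 3.39 -1.96 -0.72]
```

Call:
apply_moves(series=[[[0.3,-0.9,-0.5,0.05,0.07,0,1],[0.8,-0.8,-0.3,0,0,0,1],[0.8,-0.2,-0.1,0,0,0,1],[0.8,0,0,0,0,0,1],[0.5,0,0,0,0,0,1]]])

```text
t: 17.7
eef_pos: [0.4438, 0.0474, 0.1387]
tcp_rot: [-0.118, 1.566, 0.099]
wrist_force: [-0.6, -0.3, -0.1]
width: 0.0001
```

```bash
python3 go.py .4445 .0540 .138 .1455
```

```text
t 17.7 pos [0.4438 0.0474 0.1387] w 0.0001 F [-0.6 -0.3 -0.1] q [-0.07  0.12 -0.44  1.01 -0.01  1.37]
tool axes (cols x,y,z) [[0.003, -0.138, 0.99], [-0.012, 0.99, 0.138], [-1.0, -0.013, 0.001]]
shift/20mm [0.03 0.32 0.08]
turn/10deg [-0.04  0.01  0.07] target axes [[0.0, -0.14, 0.99], [0.0, 0.99, 0.14], [-1.0, 0.0, 0.0]]
shift in target axes [0.04 0.32 0.08]
```

Call:
apply_moves(series=[[[0,0.3,0.1,-0.04,0,0.07,1],[0,0,0.4,0,0,0,1],[0,0,0.5,0,0,0,1],[0,0,0.5,0,0,0,1],[0,0,0.5,0,0,0,1]]])

```text
t: 18.32
eef_pos: [0.4854, 0.0596, 0.1391]
tcp_rot: [-0.116, 1.567, 0.114]
wrist_force: [-2.9, -0.7, -1.2]
width: 0.0002
```

```bash
python3 go.py .5131 .0640 .138 .1455
```

```text
t 18.32 pos [0.4854 0.0596 0.1391] w 0.0002 F [-2.9 -0.7 -1.2] q [-0.04  0.2  -0.34  1.03 -0.    1.38]
tool axes (cols x,y,z) [[0.001, -0.146, 0.989], [-0.001, 0.989, 0.146], [-1.0, -0.001, 0.001]]
shift/20mm [0.06 0.02 1.4 ]
turn/10deg [0.   0.01 0.01] target axes [[0.0, -0.14, 0.99], [0.0, 0.99, 0.14], [-1.0, 0.0, 0.0]]
shift in target axes [0.06 0.02 1.4 ]
```

Call:
apply_moves(series=[[[0,0,0.5,0,0,0,1],[0,0,0.5,0,0,0,1],[0,0,0.4,0,0,0,1]]])

```text
t: 18.7
eef_pos: [0.5147, 0.0639, 0.1391]
tcp_rot: [-0.116, 1.568, 0.114]
wrist_force: [-1.7, -0.7, 2.0]
width: -0.0
```

Call:
apply_moves(series=[[[0,0,0.3,0,0,0,1],[0,0,0.3,0,0,0,1],[0,0,0.3,0,0,0,1]]])

```text
t: 19.08
eef_pos: [0.5166, 0.0643, 0.1387]
tcp_rot: [-0.12, 1.6, 0.11]
wrist_force: [-21.8, -5.2, 19.4]
width: -0.0005
```

Call:
apply_moves(series=[[[0,0,0.35,0,0,0,1],[0,0,-0.6,0,-0.15,0,1],[-0.3,0,-0.8,0,0,0,1],[-1,0,-1,0,0,0,1],[-1,0,-1,0,0,0,1]]])

```text
t: 19.7
eef_pos: [0.4496, 0.0546, 0.1874]
tcp_rot: [-0.119, 1.587, 0.109]
wrist_force: [-0.0, 0.1, -0.1]
width: -0.0002
```

Call:
apply_moves(series=[[[-1,-1,0,0,0,0,1],[-1,-1,0,0,0,0,1],[0,-1,0,0,0,0,1],[0,-1,0,0,0,0,1],[0,0,0,0,0,0,1]]])

```text
t: 20.32
eef_pos: [0.4647, -0.0265, 0.2349]
tcp_rot: [-0.121, 1.574, 0.108]
wrist_force: [-0.8, 0.4, 0.4]
width: 0.0
```

Run:
```python
from rig import env
import cv2,numpy as np,pickle
d={n:env.capture(n) for n in("scene","top")};pickle.dump(d,open("c3.pkl","wb"))
r=lambda i:cv2.resize(i,None,fx=1.9,fy=1.9,interpolation=cv2.INTER_CUBIC)
cv2.imwrite("pics/i.png",np.vstack([r(d["scene"]["img"][240:395,150:550]),r(d["top"]["img"][150:305,70:470])]))
s=env.read_state();print(s["t"],s["eef_pos"],s["wrist_force"])
```

```text
20.425 [ 0.46406532 -0.02537408  0.23457444] [-1.39929309  0.13372396  0.49903823]
```

View pics/i.png

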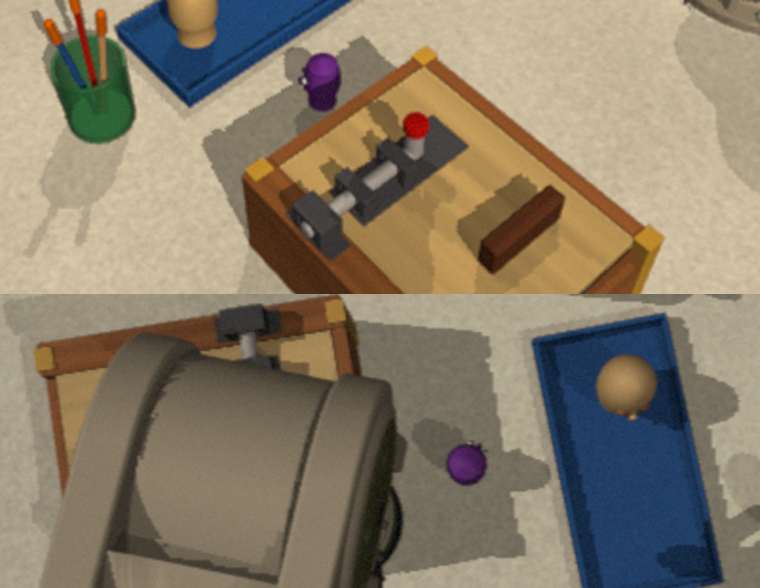

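The bolt runs through the keeper: its tip shows at scene crop (308,230) and the cap is at (416,124). Here is a numeric check of how far it is shot.

Run:
```python
import pickle
from h import *
S=pickle.load(open("c3.pkl","rb"))["scene"]
o=np.array([.536,.118,0]);c,s=np.cos(.1455),np.sin(.1455);M=np.array([[c,s,0],[-s,c,0],[0,0,1]])
print((M@(atz(S,(150+416/1.9,240+123/1.9),.158)-o)).round(4))
img=S["img"].astype(int)
for n in("c2.pkl","c3.pkl"):
    S=pickle.load(open(n,"rb"))["scene"];i=S["img"][270:330,340:420].astype(int)
    m=(i[...,2]>110)&(i[...,1]<50)&(i[...,0]<50);v,u=np.nonzero(m);p=(340+u.mean(),270+v.mean());print(n,m.sum(),p,(M@(atz(S,p,.156)-o)).round(4))
```

```text
[-0.0033 -0.0486  0.158 ]
c2.pkl 122 (np.float64(387.9344262295082), np.float64(290.72131147540983)) [-0.0462 -0.0501  0.156 ]
c3.pkl 142 (np.float64(368.85915492957747), np.float64(305.7464788732394)) [-0.0029 -0.0483  0.156 ]
```

```bash
python3 -c "
from rig import env
print(env.hand_in())"
```

```text
the job is handed in; nothing more can be done
None
```

I packed the painted head, shut the lid, then shot the bolt, and handed the job in at about 20.4 s on the robot's clock, inside the 48 s limit.

- **Head:** I lowered it onto the felt until I felt contact (7.5 N), then opened the gripper. A picture afterwards showed it standing upright, clear of the lid.
- **Lid:** I pushed the handle until the lid stalled at about 29 N. The picture showed it shut. The handle measured 58–62 mm along case y, against 60 mm expected.
- **Bolt:** I pushed it until it stalled at about 22 N. The last picture showed its tip through the keeper. The knob had moved 43 mm to about case x = -3 mm, against -5 mm expected; the 2 mm gap is about the calibration error.
- **Left alone:** The bare head was still in the tray and the brush jar still stood in the last picture. I did not touch the purple, green or small heads.
- **Forces:** The highest wrist force reported was about 30 N. The arm was clear of everything at hand-in.

**Disagreements and limits:**
- The handle's height came out 10–12 mm low from the two views (129–131 mm against 141 mm). I used the stated height for pushing.
- The bolt had only the scene camera in the final check, because the arm blocked the top view.

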